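Clip the cover onto a detector housing at the bench stop

TASK

Push the small open-topped metal housing, with its grey cover resting loosely on top, along the table until its long side lies flush against the bench stop, between the stop's two end lugs; do not lift it or ram it. Then press the cover straight down until it snaps under both spring clips and sits fully home, steadily and without a heavy blow (well under 40 N), and finish while still pressing firmly on it (about 10 N): do not let go. Leave the small items near by where they are.

Things in the scene. Friction and masses are not known exactly. Their poses are not given: they have to be found in the camera images.
- housing: loose open-topped aluminium box, 0.5 kg, 48 mm along x, 64 along y, rim 54 mm high. Origin: centre of its underside. Flat +x side goes against the stop; push on the flat -x side (x = -24 mm). A steel clip stands on each y side (16 mm wide, out to y = +-37, from 28 to 71 mm high). Starts 30 to 70 mm short of the stop, within 12 mm of its middle, turned under 0.1 rad
- cover: loose grey plastic cover, 46 x 62 mm, 40 g, plate 5 mm thick, pins below standing in the housing's cavity. Origin: centre of the plate's underside; axes parallel to the housing's. At first it rests loosely on the clips' slanted noses, origin 64 mm above the housing's; fully home 54 mm (plate on the rim, clips over its edges)
- press_pad (a point): centre of the top of the round knob, 16 mm across and 10 mm high, on the middle of the cover: the place to press; 15 mm above the cover's origin. Pressed here, the force rises to 10 to 18 N over some 4 mm, drops suddenly as the clips snap over (6 mm above home), then rises hard at the rim. The clips swing outward as they snap: leave them free
- bench_stop: fixed steel stop: bar 112 mm long, 16 mm high, with an end lug 8 mm wide and 14 mm long at each end (96 mm clear between). Origin: on the table, at the middle of the bar's flat working face, the plane x = 0; +x points into the bar (the direction to push), y along it. Flush, the housing's origin is at x = -24 mm and its x axis is parallel to the stop's
- optic_box: bystander: small closed plastic box, 43 x 43 x 26 mm, origin at the centre of its underside
- clamp_fork: bystander: flat grey slotted clamp, 33 x 88 x 10 mm, origin at the centre of its underside
- drop_bottle: bystander: small brown bottle, 33 x 36 x 75 mm, origin at the centre of its underside

How it is judged:
By the outcome, as a careful person would: the job done as asked, in the order asked, and still so for the second after the job is handed in, while the arm keeps its last pose, push and grip.
It also fails if it takes over 45 s, if anything falls off the work surface, if the arm or the gripper's body presses on something with over 40 N, if the wrist force passes 120 N, or if a joint passes its speed limit or range.

ROBOT

A 6-joint arm with a two-finger parallel gripper is mounted at the origin on a cart in front of the work surface, level with it; the furniture and walls round the work are solid. World frame = base frame: x ahead of the robot, y to its left, z up, the work surface at z = 0. Lengths are in m, angles in rad, forces in N, time in s.
With the tool pointing down it reaches from about 0.25 to 0.775 m from the base axis. Payload 4 kg.
Tool frame: the origin (TCP) lies at the very end of the fingers, on their centre line; the grasp point (between the pads) lies 19 mm behind it; z points along the fingers, y is the line along which they close (so a half turn about z gives the same grasp; the last joint's range is limited). The gripper opens to 94 mm and grips with 3 to 60 N. Pads are 16 mm wide; open, the fingers measure 119 mm over their backs; the gripper's body (75 mm by 177 mm) begins 78 mm behind the grasp point.
Start: joints at [1.089, 0.087, 1.371, -0, 1.684, -0.103], TCP at [0.203, 0.511, 0.206] pointing down, gripper open.
Joint ranges: [-3.1, 3.1], [-0.76, 2.03], [0.27, 2.55], [-1.08, 4.22], [0.17, 2.65], [-2.57, 2.57]. Speed limits (rad/s): [2.79, 2.79, 3.14, 3.14, 3.14, 3.14].

INTERFACE

Orientations are given as [roll, pitch, yaw] about the fixed x, y, z axes, in that order (R = Rz(yaw) Ry(pitch) Rx(roll)).
In Python, from bench import robot gives the robot as it stands. The module is installed in compiled form; this text tells all that it offers.
- The arm moves only by the tool move_arm, never from a script. Its argument "deltas" is one flat list of numbers, 7 for each row, row after row: the turn, a rotation vector about the tool's x, y, z in rad, then the shift along the tool's x, y, z in cm, then the closure, from -1 (fully open) to 1 (shut). A call has 1 to 8 rows; each row is the pose to reach, as a shift and turn from the pose commanded when the call began, along the tool's axes at that moment; what a row does not reach only later rows make up. A row lasts 1/10 s, in which the tool goes at most 50 mm and 8.59 degrees, less where a joint would pass 70% of its speed; a pose out of reach is approached as far as the arm can. A call with a gripper value outside its range is refused whole. The fingers move at their own pace and stop on an object; the grip force is fixed at half the most. Time passes only in rows, so rows that repeat a pose let the fingers close. It gives the time, the measured TCP pose, the force, the opening and the grip force at its end, in the units of the state.
- robot.get_obs(): the state, without advancing time (a new reading comes with each control period).
- robot.snapshot(name): name is "scene" or "top"; returns a dict with "image" (480x640x3 uint8, red, green, blue), "depth" (480x640 float32, m along the optical axis (not along the pixel's ray), 0 where there is no reading), "fov_y" (degrees; the focal length in pixels is half the picture's height over the tangent of half this angle, whatever the lens; pixels are square), "cx", "cy" (the principal point, pixels), "D" ([k1, k2, p1, p2, k3] as OpenCV has them; the pictures are not rectified), "origin" and "orientation" of the camera in the world. Camera axes: x right, y up, looking along -z (the intrinsics and any distortion apply to the point x, -y, -z); pixel columns grow to the right and rows downward; lengths in m; the calibration is good to about 2 mm. A picture is of the moment at which its call begins.
- robot.close_job(): hands the job in; it is judged then, once.
The state is a dict: "time": time; "joint_positions": joint angles; "qvel": joint speeds; "joint_torque": joint torques, N m; "tool_pos": TCP position; "ee_rot": TCP orientation; "wrist_force": force on the tool from outside, world axes, zero at the start; "wrist_torque": the same for the moment, N m; "width": finger opening in m; "finger_force": force on a finger pad.
Only numpy, scipy, OpenCV 4.12 (cv2) and the standard library are available. Lean on these libraries where they do the work, as an engineer would, in place of code of your own. Each camera call takes 0.05 s, during which the arm holds its last target. There are 200 camera calls.

## Working session

There is one attempt and no reset: what is moved stays moved. The work goes in short steps, Python scripts to look and compute and a tool call to move; the robot and the scene stay as the last step left them, time stands still between calls to the robot, and variables do not carry over. Pictures are saved under pics/ and viewed, at most 10 in all, crops included, and the job is handed in when it is done.

Besides the shell and the picture viewer there is one more tool, called after ">>>" as name(argument=value, ...) on one line, values as JSON. move_arm: Moves the arm, as the interface text tells. Its arguments: {"type":"object","properties":{"deltas":{"type":"array","items":{"type":"number"}}},"required":["deltas"]}

```bash
mkdir -p pics; cat > h.py <<'E'
import numpy as np, cv2, pickle
from scipy.spatial.transform import Rotation as R
from bench import robot
def snap(n):
    s=robot.snapshot(n); pickle.dump(s,open(f'{n}.pkl','wb')); return s
def K(s):
    f=240/np.tan(np.radians(s['fov_y'])/2); return np.array([[f,0,s['cx']],[0,f,s['cy']],[0,0,1.]])
def Rc(s):
    o=np.array(s['orientation'],float); 
    return (R.from_euler('xyz',o).as_matrix() if o.size==3 else o.reshape(3,3))
def ray(s,px):
    u=cv2.undistortPoints(np.array(px,float).reshape(-1,1,2),K(s),np.array(s['D'],float)).reshape(-1,2)
    return np.c_[u[:,0],-u[:,1],-np.ones(len(u))]@Rc(s).T
def onplane(s,px,z):
    d=ray(s,px); o=np.array(s['origin']); return o+d*((z-o[2])/d[:,2])[:,None]
def cloud(s):
    v,u=np.mgrid[0:480,0:640]; d=ray(s,np.c_[u.ravel(),v.ravel()])
    return (np.array(s['origin'])+d*s['depth'].ravel()[:,None]).reshape(480,640,3)
def proj(s,P):
    c=(np.atleast_2d(P)-np.array(s['origin']))@Rc(s); c=c*[1,-1,-1]
    return cv2.projectPoints(c,np.zeros(3),np.zeros(3),K(s),np.array(s['D'],float))[0].reshape(-1,2)
E
python3 - <<'E'
from h import *
o=robot.get_obs(); print(o)
for n in('scene','top'):
    s=snap(n); cv2.imwrite(f'pics/{n}0.png',s['image'][...,::-1]); print(n,s['fov_y'],s['cx'],s['cy'],s['D'],s['origin'],s['orientation'])
E
```

```text
{'time': 0.0, 'joint_positions': array([ 1.08890939e+00,  8.79620116e-02,  1.37224215e+00, -1.28554730e-05,
        1.68365249e+00, -1.03100125e-01]), 'qvel': array([-0.00115225, -0.00249697,  0.00212352, -0.0003542 ,  0.0006402 ,
       -0.00047421]), 'joint_torque': array([ 5.25815831e-04, -3.40173948e+01, -3.02427936e+01,  7.18025677e-02,
        3.29172739e-02, -1.71929819e-04]), 'tool_pos': array([0.20313103, 0.51050457, 0.20430654]), 'ee_rot': array([-3.13933936e+00, -2.20296198e-04,  2.76280416e+00]), 'wrist_force': array([-0.6964212 , -0.09933134, -0.22683982]), 'wrist_torque': array([-0.0042771 ,  0.03074715, -0.01546478]), 'finger_force': 0.0, 'width': 0.0941776701657863}
scene 44.38040756225524 322.22954252882374 252.30072528712702 [-0.01899525  0.          0.          0.          0.        ] [ 0.09042914 -0.0918982   0.72938277] [ 0.69721387 -0.00254034 -0.76287395]
top 49.932865872499214 320.49768843674696 242.32842676774197 [-0.09530093  0.          0.          0.          0.        ] [0.40306672 0.31590385 0.94419529] [ 0.08042188 -0.03552244 -1.55908432]
```

View pics/top0.png

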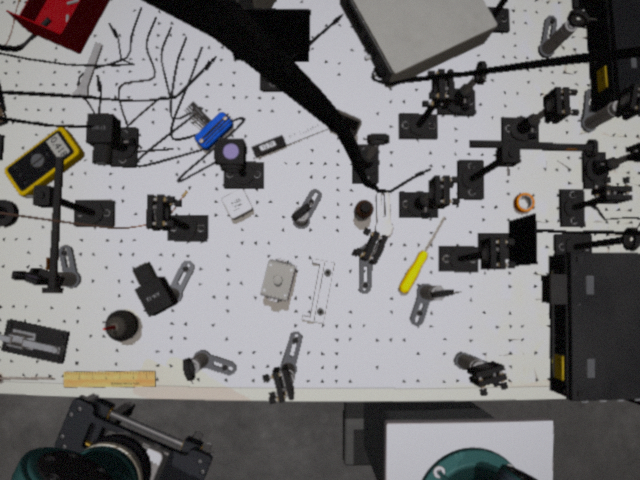

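View pics/scene0.png

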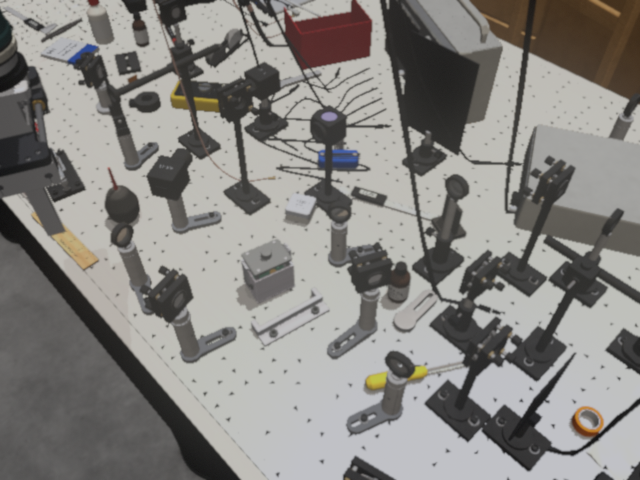

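The top view shows the housing with its cover at (279,282) and the stop at (320,291), so the push is to image right, roughly world -y. There are posts at (285,375) and (370,250) and a pillar at (165,290). Next I'll measure with depth.

```bash
python3 - <<'E'
from h import *
import pickle
s=pickle.load(open('top.pkl','rb')); t=pickle.load(open('scene.pkl','rb'))
C=cloud(s); z=C[...,2]
print('table z',np.median(z[330:345,250:270]), 'house top', np.median(z[275:288,270:285]))
im=s['image'].copy()
c=cv2.resize(im[240:340,240:370][...,::-1],None,fx=6,fy=6,interpolation=cv2.INTER_CUBIC); cv2.imwrite('pics/topc.png',c)
S=cloud(t); im=t['image'][220:350,220:350]; cv2.imwrite('pics/sc.png',cv2.resize(im[...,::-1],None,fx=4.5,fy=4.5,interpolation=cv2.INTER_CUBIC))
# obstacles map: heights in 2cm cells near
for nm,Q in(('top',C),('scene',S)):
    print(nm); P=Q.reshape(-1,3)
    xs=np.arange(.08,.56,.02); ys=np.arange(.62,.12,-.02)
    print('x\\y  '+' '.join(f'{y*100:3.0f}' for y in ys))
    for x in xs[::-1]:
        r=[]
        for y in ys:
            m=(abs(P[:,0]-x-.01)<.01)&(abs(P[:,1]-y-.01)<.01)
            r.append(f'{P[m,2].max()*1000:3.0f}' if m.any() else '  .')
        print(f'{x*100:3.0f}  '+' '.join(r))
E
```

```text
table z -0.0013309763313429368 house top 0.06879736563142802
top
x\y   62  60  58  56  54  52  50  48  46  44  42  40  38  36  34  32  30  28  26  24  22  20  18  16  14
 54    3 480   .  -2   5   3   5   3  26  28  28 697 697   2   4   9  19  17   3   4  52 211 168 641 664
 52    4   2   .  -1  13 232 233 229   4  28  27  26   3   3   3 128 128  12   3   2 353 280  58  13 719
 50   34  27  -5   .  19 233 232 227   3  23   3   3   1   2   3 127 129   3   4 456 388  18  10  12 723
 48  126  28   2  12  18 233 233 231   3   4   4   4   3   3   3   3   4 651 626 500 150 154 152  12  10
 46    3   4   4   9  11 229 230   9   2   4   3   2   4   3   2   2 790 744 626   3 114 154 154   2   4
 44    4   3   2   3   3   9   2   2   3   2   2   2   3  70  72 881 845  18  16   3 153 154 155   3   3
 42    2   1 127 128 119  19  12   4   3   3   2   3   3  71  72 887   4  17  16   3   4 154  12   5   3
 40    2  -0 125 132 135 135   9   2   3   2   4   4  71  80  80  70 944  18  10   2   3  20  18   2   3
 38    4   0   . 136 136 135   3   3   4   2   3   3  70  72  72  71   3  19   8   1   4  
[... 3540 characters left out ...]
 3   3   3   4   4   3   4   3   3   5   4   3   5
 18    3   3   3   2   2   2   3   4 396 347 347 346   3   4   2   3   4   3   3   3   3   4   3   3   2
 16  -782 -785 -780 -782 -786 -791   .   . 348 348 347   .   .   .   .   .   .   .   .   .   .   .   .   .   .
 14  -786 -784 -783 -783 -793   .   .   .   . 322 345   .   .   .   .   .   .   .   .   .   .   .   .   .   .
 12  -783 -784 -779 -787   .   .   .   .   .   .   .   .   .   .   .   .   .   .   .   .   .   .   .   .   .
 10  -786 -785 -789   .   .   .   .   .   .   .   .   .   .   .   .   .   .   .   .   .   .   .   .   .   .
  8  -785 -789   .   .   .   .   .   .   .   .   .   .   .   .   .   .   .   .   .   .   .   .   .   .   .
```

View pics/topc.png

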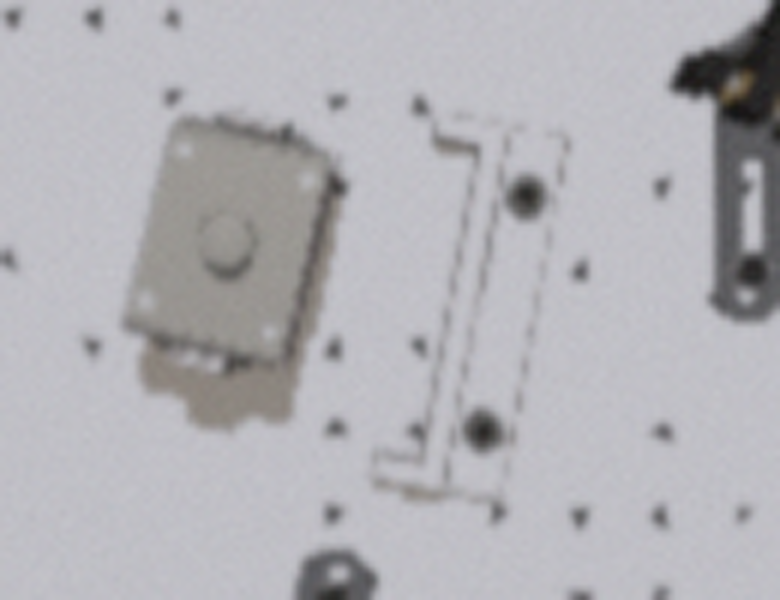

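View pics/sc.png

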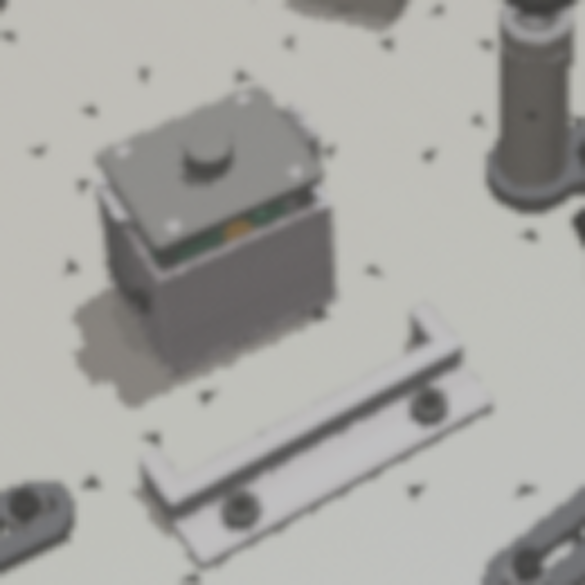

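Crop of the top view: the cover corners are at crop px (180,120), (333,165), (285,360) and (125,325), with the knob at (228,240). The stop's inner face edge runs from (477,150) to (425,458). In the scene crop the knob is at (210,148), and the stop's inner top corners are about (418,345) and (178,490).

```bash
python3 - <<'E'
from h import *
s=pickle.load(open('top.pkl','rb')); t=pickle.load(open('scene.pkl','rb'))
a=lambda c:(np.array(c,float)+.5)/6-.5+240
b=lambda c:(np.array(c,float)+.5)/4.5-.5+220
st=onplane(s,a([(477,150),(425,458)]),.016)
print('stop top',st,np.linalg.norm(st[0]-st[1]),st.mean(0))
co=onplane(s,a([(180,120),(333,165),(285,360),(125,325)]),.069)
print(co,np.linalg.norm(co-np.roll(co,-1,0),axis=1),co.mean(0))
print('knob',onplane(s,a([(228,240)]),.079),onplane(t,b([(210,140)]),.079))
co2=onplane(t,b([(250,88),(320,158),(163,250),(98,158)]),.069)
print('scene cover',co2,co2.mean(0))
for nm,S,lo,hi in(('top',s,.06,.075),('scene',t,.064,.075)):
    P=cloud(S).reshape(-1,3); m=(P[:,2]>lo)&(P[:,2]<hi)&(abs(P[:,0]-.4)<.06)&(abs(P[:,1]-.37)<.06); P=P[m]
    r=cv2.minAreaRect(P[:,:2].astype(np.float32)*1000); print(nm,len(P),r,P.mean(0))
    P=cloud(S).reshape(-1,3); m=(P[:,2]>.012)&(P[:,2]<.024)&(P[:,0]>.27)&(P[:,0]<.48)&(P[:,1]<.345)&(P[:,1]>.26);P=P[m]
    r=cv2.minAreaRect(P[:,:2].astype(np.float32)*1000); print(' stop',len(P),r,P.mean(0))
# edge fits: stop face in scene view
print('scene stop',onplane(t,b([(418,345),(178,490)]),.016),onplane(t,b([(462,350),(178,508)]),.016))
E
```

```text
stop top [[0.43804632 0.28587544 0.016     ]
 [0.34594568 0.30029828 0.016     ]] 0.09322310210176053 [0.391996   0.29308686 0.016     ]
[[0.44339742 0.37166555 0.069     ]
 [0.43127002 0.32825422 0.069     ]
 [0.37622655 0.34093131 0.069     ]
 [0.38547139 0.38606082 0.069     ]] [0.04507347 0.05648444 0.04606669 0.05968793] [0.40909134 0.35672797 0.069     ]
knob [[0.40965511 0.35704384 0.079     ]] [[0.41152541 0.35860299 0.079     ]]
scene cover [[0.44064147 0.37362638 0.069     ]
 [0.4373564  0.33510934 0.069     ]
 [0.37643157 0.34108426 0.069     ]
 [0.38522608 0.38473062 0.069     ]] [0.40991388 0.35863765 0.069     ]
top 983 ((409.1908874511719, 357.9534912109375), (45.78725814819336, 72.47257995605469), 76.71968078613281) [0.40917358 0.35787428 0.06753152]
 stop 355 ((373.0813903808594, 312.06500244140625), (57.73799133300781, 153.04840087890625), 84.81898498535156) [0.38518616 0.29513182 0.01497777]
scene 1088 ((409.6622619628906, 357.6786804199219), (48.7452392578125, 73.2015380859375), 76.93528747558594) [0.40831348 0.35574379 0.06902442]
 stop 778 ((361.4781494140625, 314.6728210449219), (61.60300064086914, 182.0617218017578), 78.32339477539062) [0.38579791 0.30420688 0.01607276]
scene stop [[0.43511512 0.28701076 0.016     ]
 [0.34141297 0.29826356 0.016     ]] [[0.44425258 0.27550816 0.016     ]
 [0.33712336 0.29311458 0.016     ]]
```

>>> move_arm(deltas=[0,0,0.14,-3,-0.17,0,0.36,0,0,0.28,-6,-0.34,0,0.36,0,0,0.42,-9,-0.5,0,0.36,0,0,0.56,-12,-0.68,0,0.36,0,0,0.7,-15,-0.85,0,0.36,0,0,0.84,-18,-1,0,0.36,0,0,0.98,-21,-1.2,0,0.36,0,0,1.12,-23.9,-1.35,0,0.36])

```text
time: 0.9
tool_pos: [0.4213, 0.4092, 0.2048]
ee_rot: [-3.141, 0.001, 1.637]
wrist_force: [0.3, -0.3, 1.0]
width: 0.0335
finger_force: 0.0
```

```bash
cat >> h.py <<'E'
def go(x,y,z,yaw):
    """print delta row (tool frame) to bring the measured pose to x,y,z,yaw pointing down"""
    o=robot.get_obs(); T=R.from_euler('xyz',o['ee_rot']); G=R.from_euler('xyz',[np.pi,0,yaw])
    print('t',o['time'],'pos',o['tool_pos'].round(4),'rot',o['ee_rot'].round(3),'F',o['wrist_force'].round(2),'w',round(o['width'],4))
    print('turn',(T.inv()*G).as_rotvec().round(3),'shift cm',(T.inv().apply(np.array([x,y,z])-o['tool_pos'])*100).round(2))
E
python3 -c "
from h import *
go(.42,.41,.2,1.421)"
```

```text
t 0.9 pos [0.4213 0.4092 0.2048] rot [-3.141e+00  1.000e-03  1.637e+00] F [ 0.33 -0.26  0.97] w 0.0335
turn [-0.001  0.001  0.216] shift cm [ 0.09 -0.13  0.48]
```

>>> move_arm(deltas=[0,0,0.11,0,-0.1,1,0.36,0,0,0.216,0,-0.13,4,0.36,0,0,0.216,0,-0.13,8,0.36,0,0,0.216,0,-0.13,12,0.36,0,0,0.216,0,-0.13,15,0.36,0,0,0.216,0,-0.13,17.5,0.36,0,0,0.216,0,-0.13,18.5,0.36,0,0,0.216,0,-0.13,18.5,0.36])

```text
time: 1.7
tool_pos: [0.4179, 0.409, 0.0184]
ee_rot: [-3.139, 0.003, 1.427]
wrist_force: [0.1, 0.3, 0.1]
width: 0.0302
finger_force: 0.0
```

```bash
python3 - <<'E'
from h import *
go(.42,.41,.02,1.421)
s=snap('scene'); t=snap('top')
a=cv2.resize(s['image'][190:340,200:350][...,::-1],(600,600),interpolation=cv2.INTER_CUBIC); cv2.imwrite('pics/s1.png',a)
E
```

```text
t 1.7 pos [0.4179 0.409  0.0184] rot [-3.139e+00  3.000e-03  1.427e+00] F [0.14 0.27 0.13] w 0.0302
turn [-0.003  0.003  0.006] shift cm [ 0.13  0.19 -0.16]
```

View pics/s1.png

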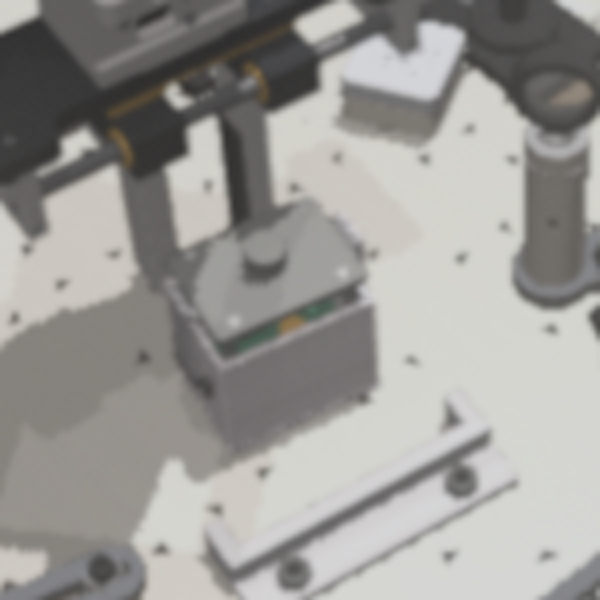

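The fingers stand behind the housing's -x side at crop px (150,230) and (255,170), with the stop ahead. I'm starting the push along -tool x.

>>> move_arm(deltas=[0,0,0.006,-0.6,0,0,0.36,0,0,0.006,-1.2,0,0,0.36,0,0,0.006,-1.5,0,0,0.36,0,0,0.006,-1.75,0,0,0.36,0,0,0.006,-2,0,0,0.36,0,0,0.006,-2.25,0,0,0.36,0,0,0.006,-2.5,0,0,0.36,0,0,0.006,-2.75,0,0,0.36])

```text
time: 2.6
tool_pos: [0.4157, 0.3839, 0.0213]
ee_rot: [3.14, -0.003, 1.421]
wrist_force: [-0.3, 4.8, 2.3]
width: 0.0302
finger_force: 2.3
```

>>> move_arm(deltas=[0,0,0,-0.25,0,0,0.36,0,0,0,-0.5,0,0,0.36,0,0,0,-0.75,0,0,0.36,0,0,0,-1,0,0,0.36,0,0,0,-1.25,0,0,0.36,0,0,0,-1.5,0,0,0.36,0,0,0,-1.75,0,0,0.36,0,0,0,-2,0,0,0.36])

```text
time: 3.4
tool_pos: [0.4132, 0.3635, 0.0212]
ee_rot: [3.14, -0.002, 1.421]
wrist_force: [-1.1, 4.8, 2.1]
width: 0.0299
finger_force: 2.5
```

```bash
cat > look.py <<'E'
from h import *
import sys
go(.391+.15*.056,.2925+.989*.056,.02,1.421)
for nm in('top','scene'):
    S=snap(nm); P=cloud(S).reshape(-1,3); m=(P[:,2]>.066)&(P[:,2]<.074)&(abs(P[:,0]-.4)<.06)&(P[:,1]>.26)&(P[:,1]<.375); P=P[m]
    print(nm,len(P),cv2.minAreaRect(P[:,:2].astype(np.float32)*1000))
s=S
cv2.imwrite(f'pics/{sys.argv[1]}.png',cv2.resize(s['image'][200:350,200:350][...,::-1],(600,600),interpolation=cv2.INTER_CUBIC))
E
python3 look.py s2
```

```text
t 3.4 pos [0.4132 0.3635 0.0212] rot [ 3.140e+00 -2.000e-03  1.421e+00] F [-1.05  4.85  2.07] w 0.0299
turn [ 0.002 -0.002 -0.   ] shift cm [-1.75 -1.13  0.11]
top 150 ((402.4114990234375, 319.9874572753906), (23.676454544067383, 65.46211242675781), 81.38424682617188)
scene 1173 ((409.55859375, 338.2908020019531), (64.832275390625, 73.82138061523438), 81.73194885253906)
```

View pics/s2.png

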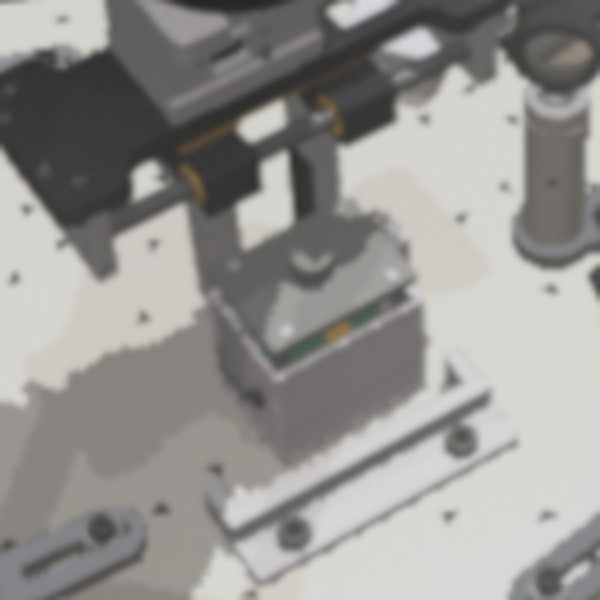

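The housing is square with the stop (81.4° in both) and about 17 mm away, sitting a little towards the far lug at px (455,370). I'll carry on with a slight sideways drift.

>>> move_arm(deltas=[0,0,0,-0.2,-0.1,0,0.36,0,0,0,-0.4,-0.2,0,0.36,0,0,0,-0.6,-0.3,0,0.36,0,0,0,-0.8,-0.4,0,0.36,0,0,0,-1,-0.5,0,0.36,0,0,0,-1.1,-0.55,0,0.36,0,0,0,-1.2,-0.6,0,0.36,0,0,0,-1.3,-0.6,0,0.36])

```text
time: 4.3
tool_pos: [0.4049, 0.3514, 0.0208]
ee_rot: [3.14, -0.001, 1.421]
wrist_force: [3.1, 5.9, 2.9]
width: 0.0303
finger_force: 2.5
```

>>> move_arm(deltas=[0,0,0,-0.08,0,0,0.36,0,0,0,-0.16,0,0,0.36,0,0,0,-0.24,0,0,0.36,0,0,0,-0.32,0,0,0.36])

```text
time: 4.7
tool_pos: [0.4045, 0.3499, 0.0212]
ee_rot: [3.141, -0.005, 1.42]
wrist_force: [2.2, 9.2, 1.4]
width: 0.0302
finger_force: 4.7
```

>>> move_arm(deltas=[0,0,0,-0.05,0,0,0.36,0,0,0,-0.1,0,0,0.36])

```text
time: 4.9
tool_pos: [0.4046, 0.3498, 0.0214]
ee_rot: [3.14, -0.007, 1.42]
wrist_force: [3.4, 10.3, 1.1]
width: 0.0302
finger_force: 5.4
```

>>> move_arm(deltas=[0,0,0,-0.05,0,0,0.36,0,0,0,-0.1,0,0,0.36,0,0,0,-0.1,0,0,0.36])

```text
time: 5.2
tool_pos: [0.4047, 0.3496, 0.0217]
ee_rot: [3.14, -0.009, 1.42]
wrist_force: [2.8, 11.0, 0.6]
width: 0.03
finger_force: 5.9
```

```bash
python3 look.py s3
```

```text
t 5.2 pos [0.4047 0.3496 0.0217] rot [ 3.14  -0.009  1.42 ] F [ 2.76 11.01  0.56] w 0.03
turn [ 0.002 -0.009 -0.001] shift cm [-0.25 -0.5   0.16]
top 31 ((367.0495910644531, 305.0538024902344), (6.923712730407715, 22.823101043701172), 31.320825576782227)
scene 1232 ((401.1082763671875, 324.0178527832031), (66.28276062011719, 73.83474731445312), 82.00302124023438)
```

View pics/s3.png

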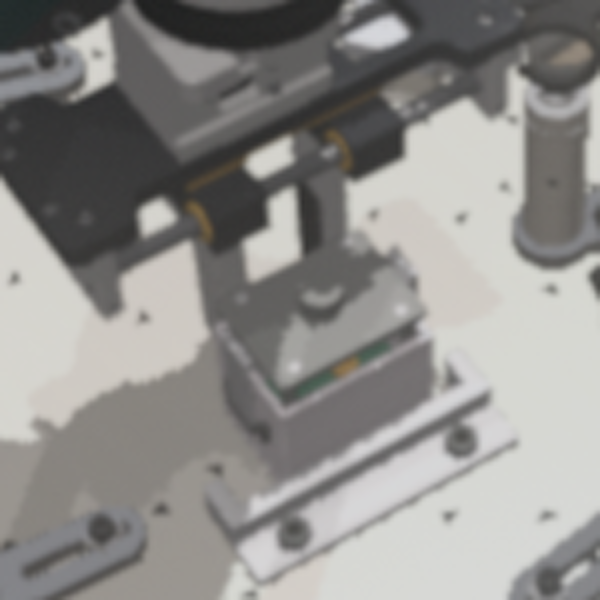

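The housing now sits against the bar. Force rose to 11 N with no motion, and it is clear of the lugs at px (215,500) and (455,375). I'll back off, rise and close the fingers.

>>> move_arm(deltas=[0,0,0,0.2,0,0,0.36,0,0,0,0.5,0,0,0.36,0,0,0,1.5,0,0,0.36,0,0,0,3,0,0,0.36,0,0,0,3,0,-4,0.36,0,0,0,3.5,0,-8,1,0,0,0,5,0,-12,1,0,0,0,8,0,-14,1])

```text
time: 6.1
tool_pos: [0.4165, 0.4256, 0.1647]
ee_rot: [3.138, -0.002, 1.419]
wrist_force: [0.5, 0.0, 0.8]
width: 0.0095
finger_force: 0.0
```

```bash
cat > look2.py <<'E'
from h import *
import sys
o=robot.get_obs(); print(o['tool_pos'],o['width'],o['wrist_force'])
for nm in('top','scene'):
    S=snap(nm); Q=cloud(S).reshape(-1,3); n=(abs(Q[:,0]-.4)<.06)&(Q[:,1]>.26)&(Q[:,1]<.365)
    zt=np.median(Q[n&(Q[:,2]>.05)][:,2]); P=Q[n&(abs(Q[:,2]-zt)<.004)]
    k=Q[n&(Q[:,2]>zt+.007)&(Q[:,2]<zt+.015)]
    print(nm,'plate z',zt,len(P),cv2.minAreaRect(P[:,:2].astype(np.float32)*1000),'knob',len(k),k.mean(0),(k.min(0)+k.max(0))/2)
t=pickle.load(open('top.pkl','rb'))
A=cv2.resize(S['image'][220:350,220:350][...,::-1],(400,400),interpolation=cv2.INTER_CUBIC)
B=cv2.resize(t['image'][240:340,260:360][...,::-1],(400,400),interpolation=cv2.INTER_CUBIC)
cv2.imwrite(f'pics/{sys.argv[1]}.png',np.hstack([A,B]))
E
python3 look2.py s4
```

```text
[0.4165445  0.42564991 0.16469125] 0.009501409830745227 [0.52535304 0.00527461 0.8248091 ]
top plate z 0.832674096664997 328 ((448.6328125, 319.2322082519531), (3.408087968826294, 9.045162200927734), 46.2034797668457) knob 423 [0.44628763 0.32137366 0.84366543] [0.44717599 0.3223861  0.84367097]
scene plate z 0.06922590497345271 1153 ((400.114501953125, 316.7503356933594), (47.959083557128906, 73.80729675292969), 80.65740966796875) knob 82 [0.39926902 0.31600659 0.07892325] [0.39951332 0.31622775 0.07877119]
```

View pics/s4.png

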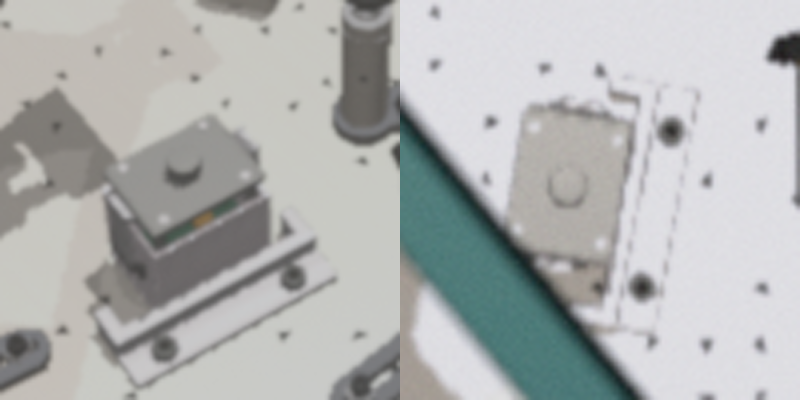

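The view shows the housing square on the bar and clear of both lugs, with the knob at left px (183,165) and right px (567,185). The cover is still on the clips at z=69 mm. Its centre is at stop-x = -24.8 mm, so it is flush within measurement error.

```bash
python3 - <<'E'
from h import *
t=pickle.load(open('top.pkl','rb')); print(onplane(t,[(301.4,285.9)],.079))
go(.399,.316,.10,1.421)
E
```

```text
[[0.39961687 0.31708199 0.079     ]]
t 6.2 pos [0.4168 0.4289 0.1642] rot [ 3.138 -0.006  1.423] F [ 0.92 -0.7   0.31] w 0.002
turn [ 0.004 -0.006  0.002] shift cm [-11.47  -0.12   6.35]
```

>>> move_arm(deltas=[0.002,-0.003,0,-3,0,0,1,0.004,-0.006,0,-6,0,0,1,0.004,-0.006,0,-9,-0.06,0,1,0.004,-0.006,0,-11,-0.08,0,1,0.004,-0.006,0,-11.4,-0.08,2,1,0.004,-0.006,0,-11.4,-0.08,4,1,0.004,-0.006,0,-11.4,-0.08,6,1,0.004,-0.006,0,-11.4,-0.08,6.5,1])

```text
time: 7.0
tool_pos: [0.3949, 0.3104, 0.091]
ee_rot: [-3.131, 0.013, 1.421]
wrist_force: [-0.4, 0.1, 0.3]
width: 0.0007
finger_force: 0.0
```

```bash
python3 - <<'E'
from h import *
go(.3995,.3165,.10,1.421); o=robot.get_obs(); print(o['joint_positions'].round(2))
E
```

```text
t 7.0 pos [0.3949 0.3104 0.091 ] rot [-3.131  0.013  1.421] F [-0.41  0.07  0.29] w 0.0007
turn [-0.011  0.013 -0.   ] shift cm [ 0.67  0.35 -0.91]
[ 0.55  0.05  1.64 -0.    1.47  0.71]
```

>>> move_arm(deltas=[0,0,0,0,0,0,1,0,0,0,0,0,0,1,0,0,0,0,0,0,1])

```text
time: 7.3
tool_pos: [0.3983, 0.3128, 0.0966]
ee_rot: [-3.139, 0.005, 1.421]
wrist_force: [-0.3, 0.6, 0.3]
width: 0.0003
finger_force: 0.0
```

```bash
python3 - <<'E'
from h import *
go(.3995,.3165,.10,1.421)
E
```

```text
t 7.3 pos [0.3983 0.3128 0.0966] rot [-3.139  0.005  1.421] F [-0.34  0.63  0.34] w 0.0003
turn [-0.003  0.005 -0.   ] shift cm [ 0.38  0.06 -0.35]
```

>>> move_arm(deltas=[0,0.003,0,0.15,0.05,0,1,-0.002,0.004,0,0.3,0.06,0.2,1,-0.002,0.004,0,0.3,0.06,0.5,1,-0.002,0.004,0,0.3,0.06,0.8,1,-0.002,0.004,0,0.3,0.06,1.1,1,-0.002,0.004,0,0.3,0.06,1.3,1,-0.002,0.004,0,0.3,0.06,1.3,1,-0.002,0.004,0,0.3,0.06,1.3,1])

```text
time: 8.1
tool_pos: [0.3987, 0.3152, 0.0824]
ee_rot: [-3.14, 0.002, 1.421]
wrist_force: [0.3, 0.1, 0.2]
width: 0.0005
finger_force: 0.0
```

```bash
python3 - <<'E'
from h import *
go(.3995,.3165,.08,1.421)
s=snap('scene'); cv2.imwrite('pics/s5.png',cv2.resize(s['image'][210:340,220:350][...,::-1],(600,600),interpolation=cv2.INTER_CUBIC))
E
```

```text
t 8.1 pos [0.3987 0.3152 0.0824] rot [-3.140e+00  2.000e-03  1.421e+00] F [0.33 0.1  0.19] w 0.0005
turn [-0.002  0.002 -0.   ] shift cm [0.14 0.06 0.24]
```

View pics/s5.png

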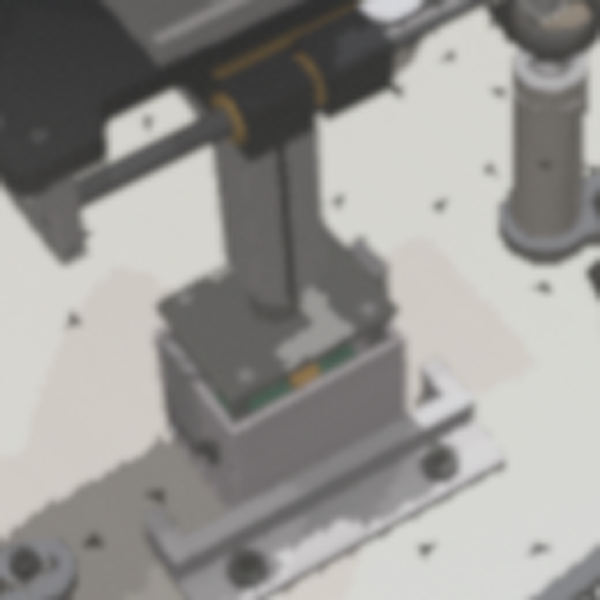

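The closed fingertips are centred over the knob at about (275,310). Now pressing slowly.

>>> move_arm(deltas=[0,0,0,0.05,0.03,0.05,1,0,0,0,0.1,0.05,0.1,1,0,0,0,0.1,0.05,0.15,1,0,0,0,0.1,0.05,0.2,1,0,0,0,0.1,0.05,0.25,1,0,0,0,0.1,0.05,0.3,1,0,0,0,0.1,0.05,0.35,1,0,0,0,0.1,0.05,0.4,1])

```text
time: 8.95
tool_pos: [0.3994, 0.3162, 0.079]
ee_rot: [-3.14, 0.002, 1.421]
wrist_force: [-1.0, -0.0, 3.2]
width: 0.0005
finger_force: 2.1
```

>>> move_arm(deltas=[0,0,0,0,0,0.05,1,0,0,0,0,0,0.1,1,0,0,0,0,0,0.15,1,0,0,0,0,0,0.2,1])

```text
time: 9.35
tool_pos: [0.3999, 0.3165, 0.0782]
ee_rot: [-3.141, 0.001, 1.421]
wrist_force: [-2.9, -1.0, 10.4]
width: 0.0008
finger_force: 5.0
```

>>> move_arm(deltas=[0,0,0,0,0,0.05,1,0,0,0,0,0,0.1,1,0,0,0,0,0,0.15,1,0,0,0,0,0,0.2,1])

```text
time: 9.75
tool_pos: [0.4001, 0.3169, 0.0773]
ee_rot: [3.141, -0.001, 1.421]
wrist_force: [-3.2, -1.4, 14.1]
width: 0.0009
finger_force: 6.8
```

>>> move_arm(deltas=[0,0,0,-0.02,-0.03,0.04,1,0,0,0,-0.04,-0.05,0.08,1,0,0,0,-0.04,-0.05,0.12,1,0,0,0,-0.04,-0.05,0.16,1])

```text
time: 10.15
tool_pos: [0.4001, 0.3171, 0.0765]
ee_rot: [3.14, -0.002, 1.421]
wrist_force: [-4.2, -0.8, 15.6]
width: 0.0006
finger_force: 7.6
```

>>> move_arm(deltas=[0,0,0,0,0,0.05,1,0,0,0,0,0,0.1,1,0,0,0,0,0,0.15,1])

```text
time: 10.45
tool_pos: [0.4003, 0.3173, 0.0758]
ee_rot: [3.139, -0.003, 1.421]
wrist_force: [-4.3, -1.9, 17.3]
width: 0.0005
finger_force: 9.0
```

>>> move_arm(deltas=[0,0,0,-0.06,-0.06,0,1,0,0,0,-0.12,-0.12,0,1])

```text
time: 10.65
tool_pos: [0.4001, 0.317, 0.0759]
ee_rot: [3.137, -0.005, 1.421]
wrist_force: [-0.8, 0.3, 13.3]
width: 0.0003
finger_force: 6.7
```

>>> move_arm(deltas=[0,0,0,-0.01,-0.01,0.05,1,0,0,0,-0.02,-0.02,0.1,1,0,0,0,-0.03,-0.03,0.15,1])

```text
time: 10.95
tool_pos: [0.4, 0.3171, 0.0754]
ee_rot: [3.136, -0.006, 1.421]
wrist_force: [-2.9, 0.3, 18.7]
width: 0.0001
finger_force: 9.7
```

>>> move_arm(deltas=[0,0,0,0,-0.04,0.05,1,0,0,0,0,-0.08,0.1,1,0,0,0,0,-0.1,0.15,1])

```text
time: 11.25
tool_pos: [0.3986, 0.3168, 0.0729]
ee_rot: [3.137, -0.005, 1.421]
wrist_force: [-0.4, 0.8, 3.4]
width: 0.0008
finger_force: 1.5
```

>>> move_arm(deltas=[0,0,0,0,-0.02,0.05,1,0,0,0,0,-0.03,0.1,1,0,0,0,0,-0.04,0.1,1])

```text
time: 11.55
tool_pos: [0.3972, 0.3155, 0.0692]
ee_rot: [3.14, -0.001, 1.421]
wrist_force: [0.6, 0.3, 8.0]
width: 0.0006
finger_force: 4.0
```

It snapped and is now at z = 69.2 mm, where home is 69. I'll firm up the press and check.

>>> move_arm(deltas=[0,0,0,0,0,0.04,1,0,0,0,0,0,0.08,1,0,0,0,0,0,0.08,1,0,0,0,0,0,0.08,1])

```text
time: 11.95
tool_pos: [0.3972, 0.3155, 0.0691]
ee_rot: [3.14, -0.001, 1.421]
wrist_force: [-1.3, -0.8, 11.5]
width: 0.0005
finger_force: 5.7
```

```bash
python3 look2.py s6 2>&1
```

```text
look2.py:8: RuntimeWarning: Mean of empty slice.
  print(nm,'plate z',zt,len(P),cv2.minAreaRect(P[:,:2].astype(np.float32)*1000),'knob',len(k),k.mean(0),(k.min(0)+k.max(0))/2)
  ret = um.true_divide(
[0.39719106 0.31554987 0.0691408 ] 0.000492911134403877 [-1.32193688 -0.81186806 11.48725246]
Traceback (most recent call last):
  File "look2.py", line 8, in <module>
    print(nm,'plate z',zt,len(P),cv2.minAreaRect(P[:,:2].astype(np.float32)*1000),'knob',len(k),k.mean(0),(k.min(0)+k.max(0))/2)
                                                                                                           ~~~~~^^^
ValueError: zero-size array to reduction operation minimum which has no identity
```

```bash
python3 - <<'E'
from h import *
s=snap('scene'); cv2.imwrite('pics/s7.png',cv2.resize(s['image'][220:340,230:350][...,::-1],(600,600),interpolation=cv2.INTER_CUBIC))
Q=cloud(s).reshape(-1,3); P=Q[(abs(Q[:,0]-.4)<.05)&(abs(Q[:,1]-.316)<.045)&(Q[:,2]>.053)&(Q[:,2]<.064)]
A=np.c_[P[:,:2]-P[:,:2].mean(0),np.ones(len(P))]; print(len(P),np.linalg.lstsq(A,P[:,2],rcond=None)[0],cv2.minAreaRect(P[:,:2].astype(np.float32)*1000))
print(robot.get_obs()['wrist_force'])
E
```

```text
963 [0.01501631 0.04322731 0.05869271] ((399.77557373046875, 315.99951171875), (48.43926239013672, 73.87659454345703), 79.7530746459961)
[-0.48985369 -0.48146702 12.18492752]
```

View pics/s7.png

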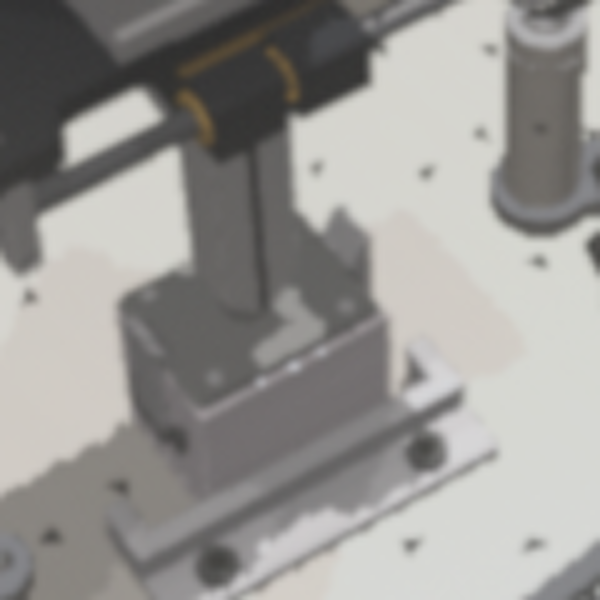

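The cover sits flat on the rim (plate top z = 58.7 mm, home is 59) and the far clip stands over its edge at (345,240). One numeric check that the housing is still flush, by fitting its +x face against the bar.

```bash
python3 - <<'E'
from h import *
s=pickle.load(open('scene.pkl','rb')); Q=cloud(s).reshape(-1,3)
X=np.array([-.149,-.989]);Y=np.array([.989,-.149]); O=np.array([.391,.2925])
q=np.c_[(Q[:,:2]-O)@X,(Q[:,:2]-O)@Y,Q[:,2]]*1000
def fit(n,m):
    p=q[m]; c=np.polyfit(p[:,1],p[:,0],1); r=p[:,0]-np.polyval(c,p[:,1]); g=abs(r)<2.5
    c=np.polyfit(p[g,1],p[g,0],1); print(n,g.sum(),'x at y=0',c[1].round(2),'slope',c[0].round(4),'y',p[:,1].min().round(),p[:,1].max().round(), 'sd',r[g].std().round(2))
fit('housing face',(abs(q[:,0])<8)&(abs(q[:,1]-8)<24)&(q[:,2]>24)&(q[:,2]<48))
fit('bar top',(q[:,0]>-4)&(q[:,0]<12)&(abs(q[:,1])<40)&(q[:,2]>13.5)&(q[:,2]<19))
fit('bar back face',(q[:,0]>2)&(q[:,0]<14)&(abs(q[:,1])<45)&(q[:,2]>7.5)&(q[:,2]<12))
o=robot.get_obs(); print(o['time'],o['wrist_force'],o['tool_pos'])
E
```

```text
housing face 275 x at y=0 -1.87 slope 0.0047 y -16.0 32.0 sd 0.7
bar top 142 x at y=0 2.36 slope -0.0016 y -40.0 40.0 sd 1.39
bar back face 94 x at y=0 6.89 slope 0.0212 y -44.0 45.0 sd 1.04
12.05 [-0.48985369 -0.48146702 12.18492752] [0.39718256 0.31553698 0.0691368 ]
```

>>> move_arm(deltas=[0,0,0,0,0,-0.02,1,0,0,0,0,0,-0.03,1,0,0,0,0,0,-0.03,1,0,0,0,0,0,-0.03,1,0,0,0,0,0,-0.03,1])

```text
time: 12.55
tool_pos: [0.3972, 0.3155, 0.0692]
ee_rot: [3.14, -0.001, 1.421]
wrist_force: [-0.7, -0.6, 9.6]
width: 0.0004
finger_force: 5.1
```

```bash
python3 -c "
from bench import robot
print(robot.close_job())"
```

```text
the job is handed in; nothing more can be done
None
```

Job handed in at 12.6 s: the housing is against the stop between the lugs (parallel, any gap under about 1 mm by camera), the cover has snapped fully home (peak reading about 19 N), and the arm is still pressing at about 10 N; the other items were not touched.

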